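Clamp a chair slat in the drilling fixture

ROBOT

A 6-joint arm with a two-finger parallel gripper is mounted at the origin on the work surface. World frame = base frame: x ahead of the robot, y to its left, z up, the work surface at z = 0. Lengths are in m, angles in degrees, forces in N, time in s.
With the tool pointing down it reaches from about 0.3 to 0.75 m from the base axis. Payload 8.5 kg.
Tool frame: the origin (TCP) lies on the centre line of the jaws, within the pads' length; the fingertips stand 22 mm ahead of it and the grasp point (between the pads) lies 3 mm ahead of it (env.tip_reach is the distance from the TCP to the fingertips, in m); y points along the fingers, z is the direction in which the jaws open and shut, and the axes are right-handed (so a half turn about y gives the same grasp; the last joint's range is limited). The gripper opens to 85 mm and grips with 20 to 120 N. Pads are 22 mm wide; open, the fingers measure 114 mm over their backs; the gripper's body (76 mm by 85 mm) begins 54 mm behind the grasp point. The pads swing forward as they close: fully open they stand 13 mm farther back than shut.
Start: joints at [53.726, 21.807, 74.336, -0, 83.858, -12.336], TCP at [0.223, 0.503, 0.253] pointing down, gripper open.
Joint ranges: [-178.18, 178.18], [-50.72, 133.34], [12.68, 142.11], [-81.47, 261.47], [9.98, 163.14], [-165.26, 165.26]. Speed limits (degrees/s): [136.94, 136.94, 180, 180, 180, 180].

INTERFACE

Orientations are given as a 3x3 rotation matrix whose columns are the frame's x, y, z axes.
In Python, from rig import env, get_image gives the robot as it stands. The module is installed in compiled form; this text tells all that it offers.
- The arm moves only by the tool carry_out, never from a script. Its argument "targets" is a list that holds one entry, the list of rows, each a list of 7 numbers: the closure, from 0 (fully open) to 1 (shut), then the shift along the world's x, y, z in mm, then the turn, a rotation vector about the world's x, y, z in degrees. In form: [[[claw, dx, dy, dz, ax, ay, az], ...]]. A call has 1 to 20 rows; each row is the pose to reach, as a shift and turn from the pose commanded when the call began; what a row does not reach only later rows make up. A row lasts 1/12 s, in which the tool goes at most 41.7 mm and 7.16 degrees, less where a joint would pass 70% of its speed; a pose out of reach is approached as far as the arm can. A call with a gripper value outside its range is refused whole. The fingers move at their own pace and stop on an object; "squeeze" is the grip in N (left out, the last holds). Time passes only in rows, so rows that repeat a pose let the fingers close. It gives the time, the measured TCP pose, the force and the opening at its end, in the units of the state.
- env.observe(): the state, without advancing time (a new reading comes with each control period).
- get_image(name): name is "scene" or "top" or "wrist"; returns a dict with "img" (420x560x3 uint8, red, green, blue), "fx", "fy", "cx", "cy" (pixels), "rvec" (rotation vector, rad) and "tvec" (3), from world to camera coordinates, as OpenCV has them. Camera axes: x right, y down, z forward; pixel columns grow to the right and rows downward; lengths in m; the calibration is good to about 2 mm. A picture is of the moment at which its call begins. There is no depth.
- env.close_job(): hands the job in, once; it reports no verdict.
The state is a dict: "time_s": time; "q": joint angles; "qvel": joint speeds; "joint_efforts": joint torques, N m; "position": TCP position; "tool_rot": TCP orientation; "ft_force": force on the tool from outside, world axes, zero at the start; "wrist_torque": the same for the moment, N m; "grip_width": finger opening in m.
Only numpy, scipy, OpenCV 4.12 (cv2) and the standard library are available. Lean on these libraries where they do the work, as an engineer would, in place of code of your own. Each camera call takes 0.05 s, during which the arm holds its last target.

TASK

Pull the wooden slat out of the stock rack and lay it flat along the bed of the red clamping fixture, its blue-painted end between the rails and up near the end stop, under the pad. Then turn the T-handle clockwise (seen from above) in as many bites as it takes until you feel the resistance rise and the slat is firmly clamped, without crushing it, and let go. Leave the glue bottle, the tin and the roll of tape where they are.

Things in the scene. Friction and masses are not known exactly. Their poses are not given: they have to be found in the camera images.
- slat_center (a point): centre (half-way up) of the loose brown wooden chair slat, 200 long x 40 wide x 18 thick (mm), 0.095 kg, lying flat. x axis along its length to the blue end (blue paint on the last 60 mm), z up. Starts flat on the bench in the rack's middle bay, about 85 mm of its blue end sticking out. To go under the pad it must be held by its plain end: no gripper room within 75 mm of the screw axis
- slat_blue_end (a point): centre of the end face of the slat at its blue end, 100 mm along x from slat_center
- rack: low plywood stock rack fixed to the bench, 130 deep (x) x 220 wide (y) x 42 high (mm). Origin at the centre of its underside; open mouth faces its -x. Three bays 60 wide and 32 high inside, roofed; the side bays hold fixed dark slats, the middle bay (y = 0) the loose one, which lies on the bench itself and can be dragged out along it
- fixture: clamping fixture fixed to the bench, mm: origin on the bench under the screw axis, x along the bed to the red post. Dark bed 66 wide, x -110 to 130, top z 12. Rails x -45 to 45, inner faces y -27 and 27, tops z 22. End stop face at x 45, top z 42. Red arm z 70 to 96 from the post (x 78 to 122) to the screw (boss radius 21). The slat goes in lengthwise from -x, over the bed and under the pad
- pad_face (a point): centre of the underside of the round black pad (28 mm across) below the arm, on the fixture's screw axis. It starts about 39 to 41 mm above the bench; the top of a slat lying on the bed is 30 mm above the bench
- handle_grip (a point): centre of the T-handle's steel bar, on the screw axis, 133 mm above the bench. The bar is 80 long (100 over its ball ends) x 12 wide x 16 high, mm; x axis along the bar, z up. It can be pinched from above across its 12 mm. The handle stays at this height while it turns
- t_handle (a joint): turn of the T-handle, rad: grows clockwise from above, starts at 0 to 0.4; each rad lowers the pad 4 mm, so it meets a slat on the bed near 2.6. Free, it resists with 0.15 N m; past the touch the springy pad adds 160 N of clamping and 0.6 N m of resistance per rad: 0.3 to 0.8 rad past is firm, 0.95 crushes. Let go, it springs back a little to about 37 N and stays there
- glue: white glue bottle, 56 mm across, 150 high, loose; leave it alone. Origin under its centre
- tin: tin can, 72 mm across, 80 high, loose; leave it alone. Origin under its centre
- tape_roll: yellow roll of tape lying flat, 90 mm across, 25 high, loose; leave it alone. Origin under its centre
Mind the look-alikes: they are no part of the job. There is more than one size of the part that bears slat_center; the job needs the smaller.

How it is judged:
By the outcome, as a careful person would: the job done as asked, in the order asked, and still so for the second after the job is handed in, with the robot touching nothing.
It also fails if it takes over 72 s, if anything falls off the work surface, if the arm or the gripper's body presses on something with over 40 N, if the wrist force passes 120 N, or if a joint passes its speed limit or range.

## Working session

There is one attempt and no reset: what is moved stays moved. The work goes in short steps, Python scripts to look and compute and a tool call to move; the robot and the scene stay as the last step left them, time stands still between calls to the robot, and variables do not carry over. Pictures are saved under pics/ and viewed, and the job is handed in when it is done.

Besides the shell and the picture viewer there is one more tool, called after "Call:" as name([rows], argument=value, ...), one row to a line, values as JSON. carry_out: Moves the arm, as the interface text tells. Its arguments: {"type":"object","properties":{"targets":{"type":"array"},"squeeze":{"type":"number"}},"required":["targets"]}

```bash
mkdir -p pics; ls; cat > h.py <<'E'
import numpy as np,cv2
from rig import env,get_image
def grab(n,tag):
    d=get_image(n); cv2.imwrite(f'pics/{tag}.png',cv2.cvtColor(d['img'],cv2.COLOR_RGB2BGR)); return d
def ray(d,u,v,z):
    R,_=cv2.Rodrigues(np.array(d['rvec'],float)); t=np.array(d['tvec'],float).ravel()
    c=-R.T@t; r=R.T@np.array([(u-d['cx'])/d['fx'],(v-d['cy'])/d['fy'],1.])
    return c+r*(z-c[2])/r[2]
def proj(d,p):
    R,_=cv2.Rodrigues(np.array(d['rvec'],float)); q=R@np.array(p)+np.array(d['tvec'],float).ravel()
    return np.array([d['fx']*q[0]/q[2]+d['cx'],d['fy']*q[1]/q[2]+d['cy']])
E
python3 - <<'E'
from h import *
import pickle
D={n:grab(n,n+'0') for n in('scene','top','wrist')}
pickle.dump(D,open('d0.pkl','wb'))
s=env.observe(); print({k:np.round(v,3).tolist() for k,v in s.items()}, env.tip_reach)
E
```

```text
pics
{'time_s': 0.15, 'q': [53.727, 21.834, 74.372, -0.001, 83.857, -12.335], 'qvel': [-0.078, -0.204, -0.103, -0.066, -0.033, -0.111], 'joint_efforts': [0.002, -44.863, -23.134, -0.0, 0.004, -0.0], 'position': [0.223, 0.503, 0.253], 'tool_rot': [[0.914, -0.001, 0.406], [-0.406, -0.001, 0.914], [-0.0, -1.0, -0.001]], 'ft_force': [0.64, 0.054, 0.226], 'wrist_torque': [0.039, 0.022, 0.035], 'grip_width': 0.085} 0.022
```

View pics/scene0.png

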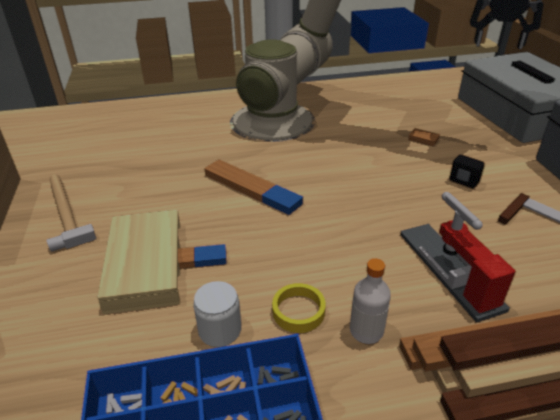

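View pics/top0.png

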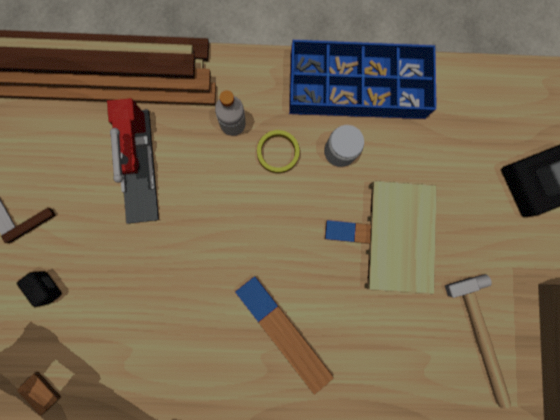

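View pics/wrist0.png

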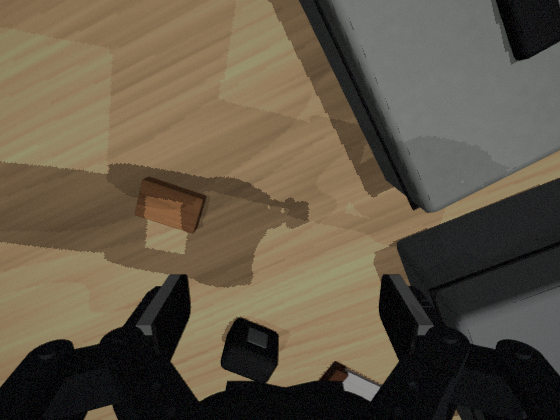

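The scene shows two brown slats with blue ends in the top view. One lies free at about (285,335). The other sticks out of the rack, with its blue end at (327–370,231). The rack one fits ("in the rack's middle bay"); I'll confirm by size and with an enlarged crop, and measure everything else.

```bash
python3 - <<'E'
from h import *
import pickle
D=pickle.load(open('d0.pkl','rb')); d=D['top']; im=d['img']
R,_=cv2.Rodrigues(np.array(d['rvec'])); print('campos',-R.T@np.array(d['tvec']).ravel(), d['fx'])
hsv=cv2.cvtColor(im,cv2.COLOR_RGB2HSV)
blue=cv2.inRange(hsv,(105,120,50),(125,255,255))
n,l,st,c=cv2.connectedComponentsWithStats(blue)
for i in range(1,n):
    if st[i,4]>200:
        cs,_=cv2.findContours((l==i).astype(np.uint8),0,2)
        b=cv2.boxPoints(cv2.minAreaRect(cs[0])); print(st[i],b.round(1).tolist()); print([ray(d,*p,.018)[:2].round(4).tolist() for p in b])
red=cv2.inRange(hsv,(0,150,90),(6,255,255))|cv2.inRange(hsv,(174,150,90),(180,255,255))
print(cv2.boundingRect(red))
def crop(x0,y0,x1,y1,name,k):
    cv2.imwrite(name,cv2.cvtColor(cv2.resize(im[y0:y1,x0:x1],None,fx=k,fy=k,interpolation=cv2.INTER_CUBIC),cv2.COLOR_RGB2BGR))
crop(310,170,450,300,'pics/c_rack.png',4.5)
crop(90,85,180,235,'pics/c_fix.png',4)
crop(200,80,380,180,'pics/c_obj.png',4)
d=D['scene'];im=d['img'];crop(390,180,530,320,'pics/c_fixs.png',4)
E
```

```text
campos [ 0.47621923 -0.06502985  0.8532795 ] 404.53960700126726
[ 290   40  146   71 4688] [[289.20001220703125, 105.0999984741211], [291.5, 39.5], [437.20001220703125, 44.599998474121094], [434.8999938964844, 110.30000305175781]]
[[0.8037, -0.1098], [0.9526, -0.1113], [0.9541, -0.4328], [0.804, -0.4252]]
[326 221  29  20 490] [[325.0, 237.8000030517578], [326.70001220703125, 220.60000610351562], [354.70001220703125, 223.39999389648438], [352.8999938964844, 240.60000610351562]]
[[0.5217, -0.1909], [0.5576, -0.194], [0.5535, -0.2524], [0.5176, -0.249]]
[236 277  41  44 903] [[235.10000610351562, 291.3999938964844], [254.39999389648438, 276.3999938964844], [277.20001220703125, 305.6000061035156], [257.8999938964844, 320.70001220703125]]
[[0.4076, -0.0093], [0.4388, -0.0475], [0.3814, -0.0955], [0.3507, -0.0574]]
(107, 98, 28, 73)
```

View pics/c_rack.png

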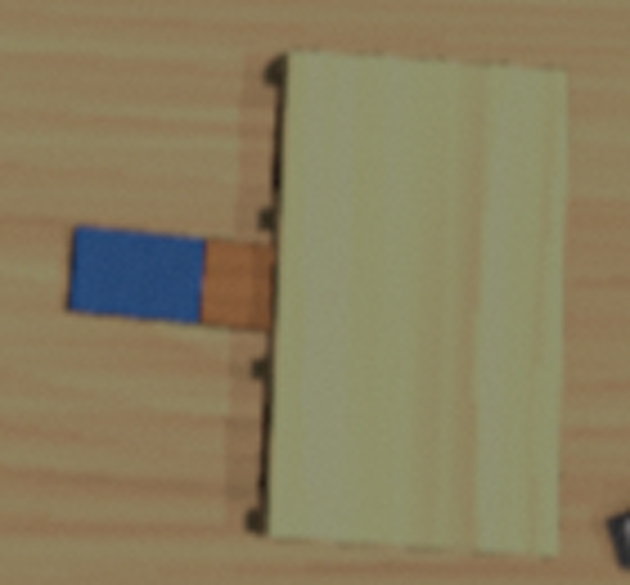

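View pics/c_fix.png

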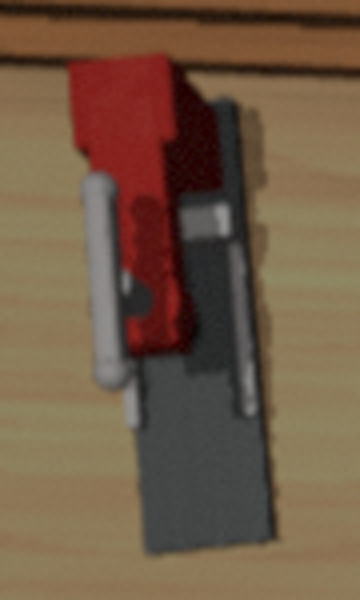

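View pics/c_fixs.png

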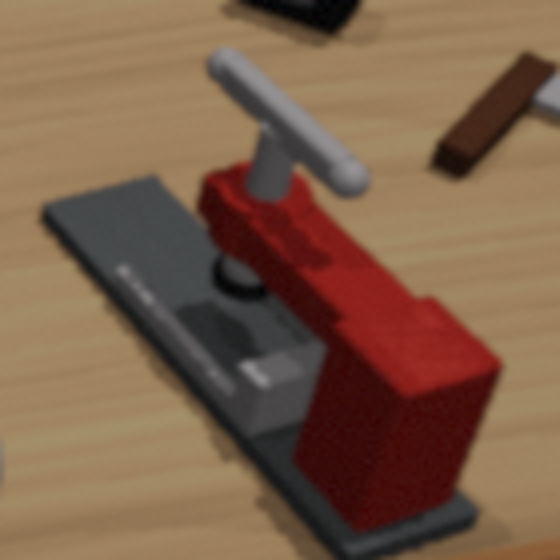

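The crops confirm it: the slat sticking out of the rack is the small one (about 38 mm wide measured). The loose one measures about 49 mm wide and is a look-alike. In the fixture crop the bed's open corners are at top px (126,223) and (159,220), and the bar centre is near (116,155).

```bash
python3 - <<'E'
from h import *
import pickle
D=pickle.load(open('d0.pkl','rb')); d=D['top']; im=d['img']; s=D['scene']
def tc(u,v): return 90+(u-1.5)/4,85+(v-1.5)/4
def sc(u,v): return 390+(u-1.5)/4,180+(v-1.5)/4
for n,p in dict(bl=(146,554),br=(275,541),fr=(237,98)).items(): print('top bed',n,ray(d,*tc(*p),.012)[:2].round(4))
for n,p in dict(l=(43,213),r=(155,178)).items(): print('scene bed',n,ray(s,*sc(*p),.012)[:2].round(4))
print('scene bed far',ray(s,*sc(475,512),.012)[:2].round(4))
# handle balls
a=np.array([ray(d,*tc(*p),.133)[:2] for p in((100,188),(112,373))]);print('handle top',a.round(4),a.mean(0).round(4))
a=np.array([ray(s,*sc(*p),.133)[:2] for p in((222,65),(352,178))]);print('handle scene',a.round(4),a.mean(0).round(4))
# slat, rack
k=4.5
def rc(u,v): return 310+(u-1.75)/k,170+(v-1.75)/k
for n,p in dict(el=(74,227),eb=(69,311),p1=(270,242),p2=(268,329)).items(): print('slat',n,ray(d,*rc(*p),.018)[:2].round(4))
for n,p in dict(a=(287,52),b=(567,71),c=(557,555),d_=(268,535)).items(): print('rack',n,ray(d,*rc(*p),.042)[:2].round(4))
# objects
print('tape',ray(d,278.5,151.5,.025)[:2]); print('tin',ray(d,346,143,.08)[:2]); print('glue',ray(d,227,98,.15)[:2])
hsv=cv2.cvtColor(s['img'],cv2.COLOR_RGB2HSV)
blue=cv2.inRange(hsv,(105,120,40),(125,255,255))
n,l,st,c=cv2.connectedComponentsWithStats(blue)
print([st[i].tolist() for i in range(1,n) if st[i,4]>150])
E
```

```text
top bed bl [0.5402 0.2213]
top bed br [0.549  0.1555]
top bed fr [0.7858 0.1898]
scene bed l [0.5589 0.1532]
scene bed r [0.5453 0.2191]
scene bed far [0.7776 0.2527]
handle top [[0.6968 0.2122]
 [0.6118 0.2008]] [0.6543 0.2065]
handle scene [[0.6116 0.1972]
 [0.6955 0.2123]] [0.6535 0.2048]
slat el [ 0.5586 -0.1925]
slat eb [ 0.5197 -0.1907]
slat p1 [ 0.5544 -0.2837]
slat p2 [ 0.5142 -0.2828]
rack a [ 0.6392 -0.285 ]
rack b [ 0.6347 -0.4136]
rack c [ 0.4168 -0.4055]
rack d_ [ 0.4222 -0.2767]
tape [ 0.69926217 -0.08945261]
tin [ 0.70620861 -0.22039716]
glue [0.76101147 0.00966708]
[[351, 8, 77, 45, 2799], [410, 60, 44, 11, 289], [263, 186, 39, 28, 676], [195, 245, 30, 21, 553], [82, 334, 240, 86, 13196]]
```

Call:
carry_out([
  [[0,314,-725,-133,0,0,-69],[0,314,-725,-133,0,0,-69],[0,314,-725,-133,0,0,-69],[0,314,-725,-133,0,0,-69],[0,314,-725,-133,0,0,-69],[0,314,-725,-133,0,0,-69],[0,314,-725,-133,0,0,-69],[0,314,-725,-133,0,0,-69],[0,314,-725,-133,0,0,-69],[0,314,-725,-133,0,0,-69],[0,314,-725,-133,0,0,-69],[0,314,-725,-133,0,0,-69],[0,314,-725,-133,0,0,-69],[0,314,-725,-133,0,0,-69],[0,314,-725,-133,0,0,-69],[0,314,-725,-133,0,0,-69],[0,314,-725,-133,0,0,-69],[0,314,-725,-133,0,0,-69],[0,314,-725,-133,0,0,-69],[0,314,-725,-133,0,0,-69]],
], squeeze=40)

```text
time_s: 1.82
position: [0.5384, -0.2276, 0.1188]
tool_rot: [[-0.055, 0.0, 0.998], [-0.998, -0.001, -0.055], [0.001, -1.0, 0.0]]
ft_force: [-1.4, -0.2, 0.0]
grip_width: 0.0853
```

```bash
python3 - <<'E'
from h import *
d=grab('wrist','w1')
hsv=cv2.cvtColor(d['img'],cv2.COLOR_RGB2HSV)
blue=cv2.inRange(hsv,(105,120,40),(125,255,255))
n,l,st,c=cv2.connectedComponentsWithStats(blue)
for i in range(1,n):
    if st[i,4]>800:
        cs,_=cv2.findContours((l==i).astype(np.uint8),0,2)
        b=cv2.boxPoints(cv2.minAreaRect(cs[0])); print(st[i],b.round(0).tolist(),[ray(d,*p,.018)[:2].round(4).tolist() for p in b])
print(env.observe()['position'])
E
```

```text
[ 256  169   58   84 4533] [[256.0, 169.0], [313.0, 169.0], [313.0, 252.0], [256.0, 252.0]] [[0.5198, -0.1893], [0.5582, -0.1914], [0.5566, -0.2531], [0.5148, -0.2508]]
[ 0.53801524 -0.22656103  0.11872992]
```

View pics/w1.png

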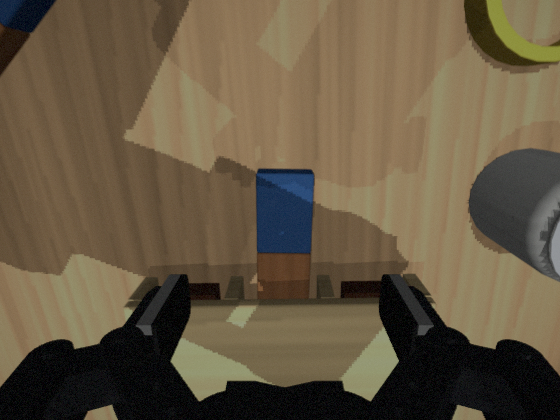

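The wrist view shows the blue end at px (256–313,169–252), centred between the fingers and in line with the jaws. Next is descending and gripping.

Call:
carry_out([
  [[0,0,0,-40,0,0,0],[0,0,0,-75,0,0,0],[0,0,0,-90,0,0,0],[0,0,0,-93,0,0,0],[0,0,0,-93,0,0,0],[0.6,0,0,-93,0,0,0],[0.6,0,0,-93,0,0,0],[0.6,0,0,-93,0,0,0],[0.6,0,0,-93,0,0,0],[0.6,0,0,-93,0,0,0],[0.6,0,0,-93,0,0,0],[0.6,0,0,-93,0,0,0]],
], squeeze=40)

```text
time_s: 2.87
position: [0.5376, -0.2225, 0.0286]
tool_rot: [[-0.051, 0.002, 0.999], [-0.999, -0.001, -0.051], [0.001, -1.0, 0.002]]
ft_force: [-1.3, 0.3, 6.1]
grip_width: 0.0389
```

Gripped at 39 mm. Pulling straight out along the slat's axis, 2 mm higher to relieve the contact.

Call:
carry_out([
  [[0.6,0,0,2,0,0,0],[0.6,1,25,2,0,0,0],[0.6,2,50,2,0,0,0],[0.6,4,75,2,0,0,0],[0.6,5,100,2,0,0,0],[0.6,6,125,2,0,0,0],[0.6,7,150,2,0,0,0],[0.6,8,170,2,0,0,0],[0.6,8,170,2,0,0,0],[0.6,8,170,2,0,0,0],[0.6,8,170,0,0,0,0],[0.6,8,170,0,0,0,0]],
])

```text
time_s: 3.87
position: [0.5456, -0.0527, 0.0286]
tool_rot: [[-0.052, 0.002, 0.999], [-0.999, 0.001, -0.052], [-0.001, -1.0, 0.002]]
ft_force: [-1.8, 6.3, 12.9]
grip_width: 0.0388
```

```bash
python3 - <<'E'
from h import *
grab('scene','s2');grab('top','t2')
E
```

```text
(no output)
```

View pics/s2.png

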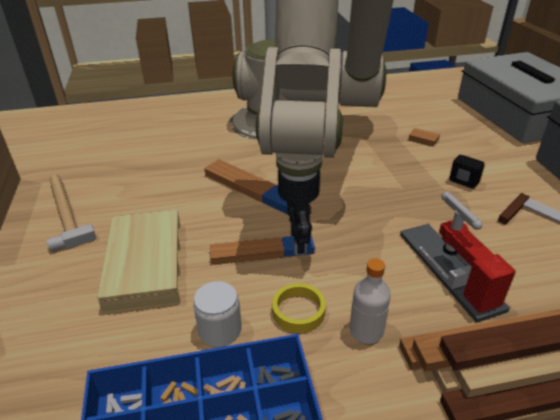

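The slat is fully out, its plain end at px (212,252). Now regrasp at the plain end, 140 mm back.

Call:
carry_out([
  [[0.0,0,0,0,0,0,0],[0.0,0,0,0,0,0,0],[0.0,0,0,0,0,0,0],[0.0,0,0,0,0,0,0],[0,0,0,0,0,0,0],[0,0,0,25,0,0,0],[0,0,0,60,0,0,0],[0,-2,-40,60,0,0,0],[0,-4,-80,60,0,0,0],[0,-6,-120,60,0,0,0],[0,-7,-140,60,0,0,0],[0,-7,-140,60,0,0,0],[0,-7,-140,60,0,0,0]],
])

```text
time_s: 5.05
position: [0.5378, -0.1932, 0.087]
tool_rot: [[-0.053, -0.0, 0.999], [-0.999, 0.0, -0.053], [-0.0, -1.0, -0.0]]
ft_force: [-1.2, 1.1, 0.4]
grip_width: 0.0852
```

```bash
python3 - <<'E'
from h import *
d=grab('wrist','w3');grab('top','t3')
print(env.observe()['position'])
hsv=cv2.cvtColor(d['img'],cv2.COLOR_RGB2HSV)
blue=cv2.inRange(hsv,(105,120,40),(125,255,255))
n,l,st,c=cv2.connectedComponentsWithStats(blue)
for i in range(1,n):
    if st[i,4]>800:
        cs,_=cv2.findContours((l==i).astype(np.uint8),0,2)
        b=cv2.boxPoints(cv2.minAreaRect(cs[0])); print(st[i],b.round(0).tolist(),[ray(d,*p,.018)[:2].round(4).tolist() for p in b])
E
```

```text
[ 0.53800018 -0.19146476  0.08712728]
[   0    0   42   58 1227] [[-0.0, 0.0], [41.0, 0.0], [41.0, 57.0], [0.0, 57.0]] [[0.402, -0.0572], [0.4224, -0.0583], [0.415, -0.0838], [0.3936, -0.0827]]
[ 246    0   78   41 3149] [[246.0, 0.0], [323.0, 0.0], [323.0, 40.0], [246.0, 40.0]] [[0.524, -0.0636], [0.5622, -0.0656], [0.5619, -0.0835], [0.5225, -0.0814]]
```

View pics/w3.png

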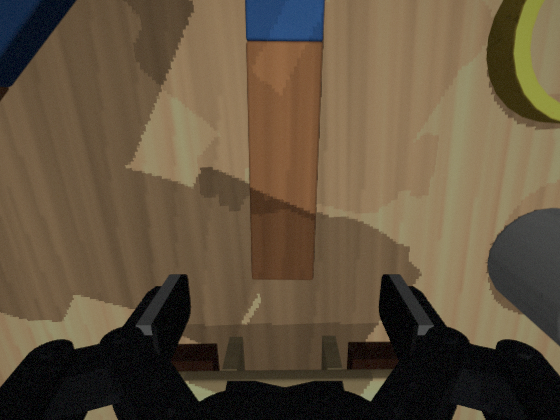

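View pics/t3.png

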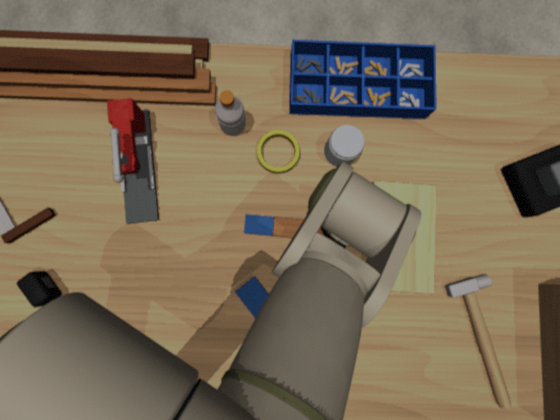

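The wrist view shows the plain end at px (252–313,280), centred between the fingers, with the blue boundary at row 40. That puts the TCP 69 mm from the slat's centre towards the plain end. Lowering, gripping and lifting.

Call:
carry_out([
  [[0,0,0,-35,0,0,0],[0,0,0,-52,0,0,0],[0,0,0,-57,0,0,0],[0,0,0,-57,0,0,0],[0.6,0,0,-57,0,0,0],[0.6,0,0,-57,0,0,0],[0.6,0,0,-57,0,0,0],[0.6,0,0,-57,0,0,0],[0.6,0,0,-57,0,0,0],[0.6,0,0,-57,0,0,0],[0.6,0,0,-57,0,0,0],[0.6,0,0,-40,0,0,0],[0.6,0,0,0,0,0,0],[0.6,0,0,10,0,0,0],[0.6,0,0,10,0,0,0]],
], squeeze=70)

```text
time_s: 6.4
position: [0.5394, -0.1931, 0.1006]
tool_rot: [[-0.051, 0.006, 0.999], [-0.999, -0.004, -0.051], [0.003, -1.0, 0.006]]
ft_force: [-0.4, -0.0, -1.6]
grip_width: 0.0376
```

```bash
python3 - <<'E'
from h import *
grab('scene','s4')
print(env.observe()['position'])
E
```

```text
[ 0.53849333 -0.19254974  0.09841476]
```

View pics/s4.png

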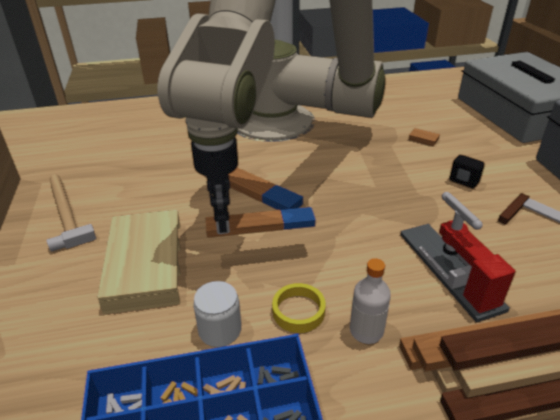

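The slat is lifted level. Now carry it to in front of the fixture, turned to face the bed.

Call:
carry_out([
  [[0.6,-121,363,0,0,0,-79],[0.6,-121,363,0,0,0,-79],[0.6,-121,363,0,0,0,-79],[0.6,-121,363,0,0,0,-79],[0.6,-121,363,0,0,0,-79],[0.6,-121,363,0,0,0,-79],[0.6,-121,363,0,0,0,-79],[0.6,-121,363,0,0,0,-79],[0.6,-121,363,0,0,0,-79],[0.6,-121,363,0,0,0,-79],[0.6,-121,363,0,0,0,-79],[0.6,-121,363,0,0,0,-79],[0.6,-121,363,0,0,0,-79],[0.6,-121,363,0,0,0,-79],[0.6,-121,363,0,0,0,-79]],
])

```text
time_s: 7.7
position: [0.4169, 0.1703, 0.0967]
tool_rot: [[-0.99, -0.001, 0.143], [-0.143, -0.0, -0.99], [0.001, -1.0, -0.0]]
ft_force: [0.5, -0.6, -0.5]
grip_width: 0.0376
```

```bash
python3 - <<'E'
from h import *
import pickle
D={n:grab(n,n+'5') for n in('scene','top','wrist')}
pickle.dump(D,open('d5.pkl','wb'))
s=env.observe();print(s['position'],s['tool_rot'].round(3).tolist(),s['q'])
im=D['top']['img'];k=4
cv2.imwrite('pics/c5.png',cv2.cvtColor(cv2.resize(im[90:240,90:230],None,fx=k,fy=k,interpolation=cv2.INTER_CUBIC),cv2.COLOR_RGB2BGR))
E
```

```text
[0.41718257 0.17031614 0.09708732] [[-0.99, -0.0, 0.141], [-0.141, -0.0, -0.99], [0.0, -1.0, -0.0]] [7.09265443e+00 2.33817558e+01 1.02871185e+02 4.64857177e-04
 5.37743744e+01 8.89927670e+01]
```

View pics/wrist5.png

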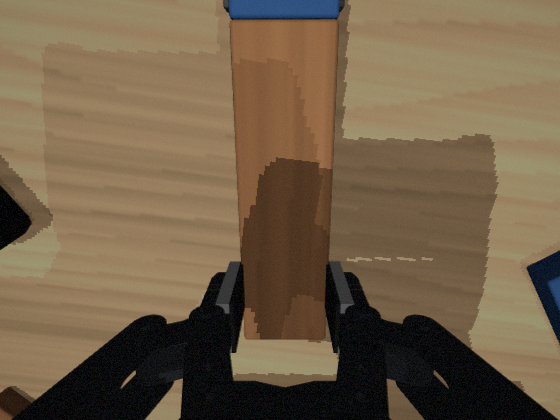

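View pics/c5.png

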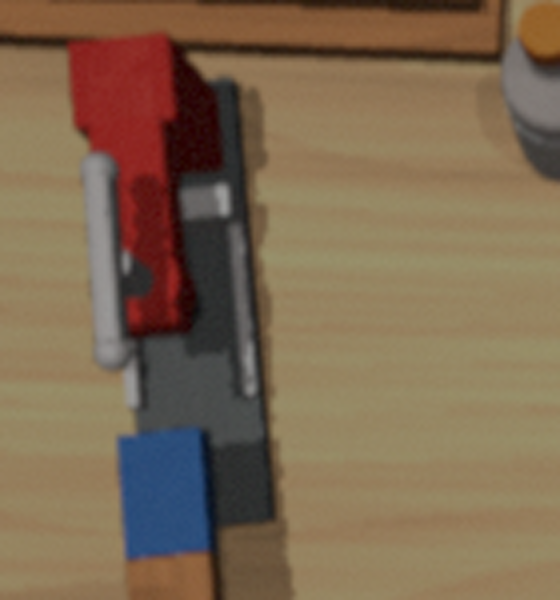

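View pics/scene5.png

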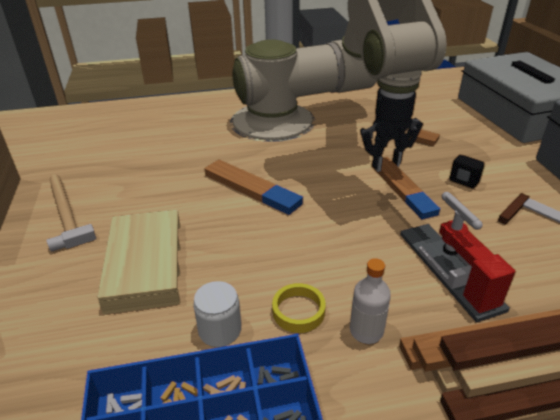

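```bash
python3 - <<'E'
from h import *
import pickle
D=pickle.load(open('d5.pkl','rb')); d=D['top']
def tc(u,v): return 90+(u-1.5)/4,90+(v-1.5)/4
f=lambda p,z: ray(d,*tc(*p),z)[:2]
L=[('slat l',(119,437),.085),('slat r',(205,430),.085),('slat b l',(127,557),.085),('slat b r',(213,551),.085),
('bed r top',(238,85),.012),('bed br',(273,518),.012),
('rail R top in far',(232,220),.022),('rail R in near',(247,396),.022),('railR out near',(257,394),.022),('rail L near outer',(128,408),.022),('rail L near inner',(139,406),.022),('stop r front top',(221,217),.042),('stop l',(182,221),.042),('stop r back',(226,184),.042)]
c,s=np.cos(np.radians(8.)),np.sin(np.radians(8.)); O=np.array([.654,.2045])
for n,p,z in L:
    q=f(p,z); e=q-O; print(n,q.round(4),'fix',np.round([c*e[0]+s*e[1],-s*e[0]+c*e[1]],4))
a=f((119,437),.085);b=f((205,430),.085);a2=f((127,557),.085);b2=f((213,551),.085)
v=(a+b)/2-(a2+b2)/2;print('slat yaw',np.degrees(np.arctan2(v[1],v[0])))
v=f((238,85),.012)-f((273,518),.012);print('bed yaw',np.degrees(np.arctan2(v[1],v[0])))
E
```

```text
slat l [0.5805 0.2124] fix [-0.0717  0.018 ]
slat r [0.5851 0.172 ] fix [-0.0727 -0.0226]
slat b l [0.5235 0.2046] fix [-0.1292  0.0183]
slat b r [0.5276 0.1646] fix [-0.1308 -0.0219]
bed r top [0.782 0.189] fix [ 0.1246 -0.0331]
bed br [0.5505 0.1566] fix [-0.1092 -0.033 ]
rail R top in far [0.7053 0.1846] fix [ 0.048  -0.0268]
rail R in near [0.6124 0.1711] fix [-0.0458 -0.0273]
railR out near [0.6137 0.166 ] fix [-0.0453 -0.0325]
rail L near outer [0.6042 0.2316] fix [-0.0455  0.0337]
rail L near inner [0.6054 0.226 ] fix [-0.0451  0.0281]
stop r front top [0.7011 0.1843] fix [ 0.0439 -0.0266]
stop l [0.6984 0.2038] fix [ 0.0438 -0.0068]
stop r back [0.7185 0.1828] fix [ 0.0609 -0.0305]
slat yaw 7.555771304793199
bed yaw 7.969200372630944
```

The fixture fit is consistent to 1 mm: origin (0.654, 0.2045), yaw 8.0°. The slat's blue end is at fixture (-72, -2) mm. Lower it and slide it in 113 mm.

Call:
carry_out([
  [[0.6,0,2,-30,0,0,0],[0.6,0,2,-50,0,0,0],[0.6,0,2,-52,0,0,0],[0.6,0,2,-52,0,0,0],[0.6,15,4,-52,0,0,0],[0.6,30,6,-52,0,0,0],[0.6,45,8,-52,0,0,0],[0.6,60,10,-52,0,0,0],[0.6,75,13,-52,0,0,0],[0.6,87,14,-52,0,0,0],[0.6,98,16,-52,0,0,0],[0.6,107,17,-52,0,0,0],[0.6,112,18,-52,0,0,0],[0.6,112,18,-52,0,0,0],[0.6,112,18,-52,0,0,0]],
])

```text
time_s: 9.1
position: [0.5292, 0.1886, 0.046]
tool_rot: [[-0.99, 0.001, 0.14], [-0.14, 0.0, -0.99], [-0.001, -1.0, -0.0]]
ft_force: [-0.4, -0.0, -1.9]
grip_width: 0.0375
```

```bash
python3 - <<'E'
from h import *
import pickle
D={n:grab(n,n+'6') for n in('scene','top')}
s=env.observe();print(s['position'],s['ft_force'],s['wrist_torque'])
a=D['top']['img'][90:240,90:200];b=D['scene']['img'][150:310,380:530]
k=lambda x:cv2.resize(x,(400,560),interpolation=cv2.INTER_CUBIC)
cv2.imwrite('pics/c6.png',cv2.cvtColor(np.hstack([k(a),k(b)]),cv2.COLOR_RGB2BGR))
E
```

```text
[0.52893712 0.18867402 0.04577161] [ 0.15224024 -0.23432442 -0.35386713] [0.00116022 0.08283189 0.00405339]
```

View pics/c6.png

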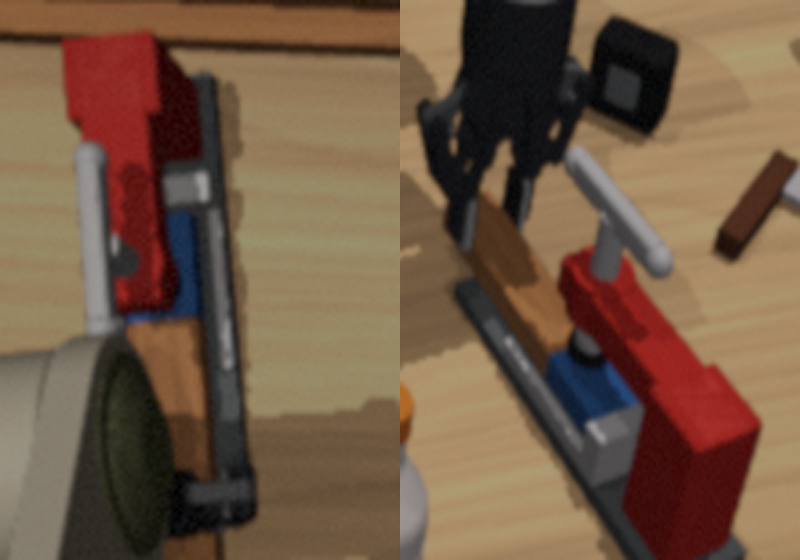

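The blue end is between the rails, under the pad and a few mm short of the stop. Lower onto the bed, release and back off upward.

Call:
carry_out([
  [[0.6,0,0,-2,0,0,0],[0.6,0,0,-3,0,0,0],[0.6,0,0,-3,0,0,0],[0.6,0,0,-3,0,0,0]],
])

```text
time_s: 9.53
position: [0.529, 0.1887, 0.0435]
tool_rot: [[-0.99, 0.001, 0.141], [-0.141, 0.0, -0.99], [-0.001, -1.0, 0.0]]
ft_force: [-4.0, -1.2, 11.4]
grip_width: 0.038
```

Call:
carry_out([
  [[0,0,0,0,0,0,0],[0,0,0,0,0,0,0],[0,0,0,0,0,0,0],[0,0,0,0,0,0,0],[0,0,0,0,0,0,0],[0,0,0,0,0,0,0],[0,0,0,30,0,0,0],[0,-30,-5,70,0,0,0],[0,-60,-10,110,0,0,0],[0,-80,-10,150,0,0,0],[0,-80,-10,190,0,0,0],[0,-80,-10,190,0,0,0],[0,-80,-10,190,0,0,0]],
])

```text
time_s: 10.62
position: [0.4497, 0.179, 0.2366]
tool_rot: [[-0.99, 0.008, 0.141], [-0.141, 0.001, -0.99], [-0.008, -1.0, 0.0]]
ft_force: [0.3, 0.0, 0.4]
grip_width: 0.0854
```

```bash
python3 - <<'E'
from h import *
import pickle
D={n:grab(n,n+'7') for n in('scene','top','wrist')}
pickle.dump(D,open('d7.pkl','wb'))
s=env.observe();print(s['time_s'],s['position'],s['ft_force'],s['q'])
a=D['top']['img'][90:240,90:200];b=D['scene']['img'][150:310,380:530]
k=lambda x:cv2.resize(x,(400,560),interpolation=cv2.INTER_CUBIC)
cv2.imwrite('pics/c7.png',cv2.cvtColor(np.hstack([k(a),k(b)]),cv2.COLOR_RGB2BGR))
E
```

```text
10.7667 [0.44886157 0.17862524 0.2314027 ] [-1.23683299 -0.478532   -0.38224048] [7.62276721e+00 1.62256422e+01 8.67080669e+01 1.27545067e-03
 7.71474495e+01 8.95613942e+01]
```

View pics/c7.png

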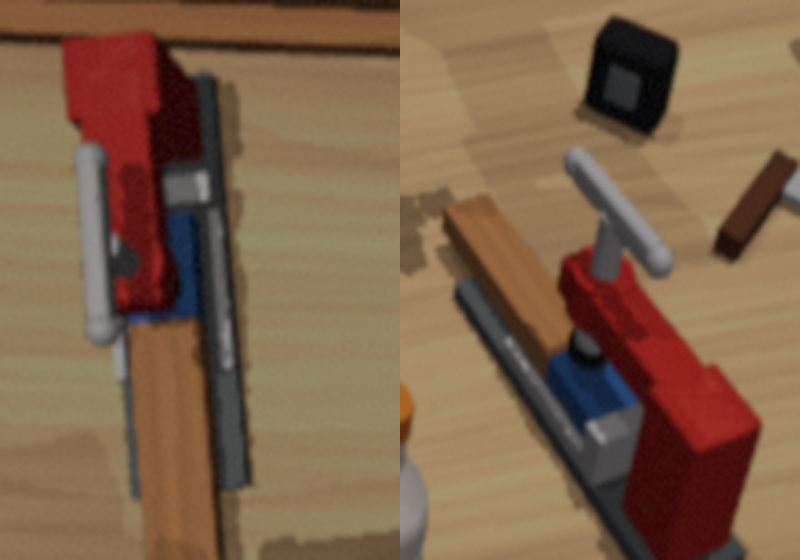

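View pics/wrist7.png

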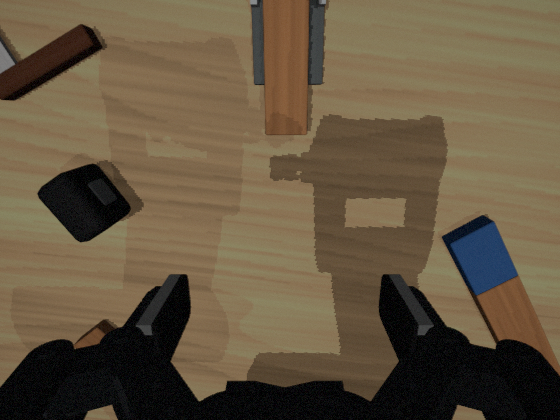

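The slat lies flat on the bed, centred, with the pad above the blue part. Now flip the wrist by +180° so that one long clockwise sweep stays in joint range, and move over the handle to measure it.

Call:
carry_out([
  [[0,40,5,0,0,0,7],[0,80,10,0,0,0,14],[0,110,15,0,0,0,21],[0,110,15,0,0,0,28],[0,110,15,0,0,0,35],[0,110,15,0,0,0,42],[0,110,15,0,0,0,49],[0,110,15,0,0,0,56],[0,110,15,0,0,0,63],[0,110,15,0,0,0,70],[0,110,15,0,0,0,77],[0,110,15,0,0,0,84],[0,110,15,0,0,0,90],[0,110,15,0,0,0,90]],
])

```text
time_s: 11.93
position: [0.559, 0.1936, 0.2302]
tool_rot: [[0.144, -0.004, 0.99], [-0.99, -0.001, 0.144], [-0.0, -1.0, -0.004]]
ft_force: [0.5, 0.7, -0.2]
grip_width: 0.0854
```

Call:
carry_out([
  [[0,0,0,0,0,0,7],[0,0,0,0,0,0,14],[0,0,0,0,0,0,21],[0,0,0,0,0,0,28],[0,0,0,0,0,0,35],[0,0,0,0,0,0,42],[0,0,0,0,0,0,49],[0,0,0,0,0,0,56],[0,0,0,0,0,0,63],[0,0,0,0,0,0,70],[0,0,0,0,0,0,77],[0,0,0,0,0,0,84],[0,0,0,0,0,0,90],[0,0,0,0,0,0,90]],
])

```text
time_s: 13.1
position: [0.559, 0.1936, 0.2309]
tool_rot: [[0.99, -0.002, -0.141], [0.141, -0.0, 0.99], [-0.003, -1.0, 0.0]]
ft_force: [0.5, 0.1, 0.3]
grip_width: 0.0857
```

```bash
python3 - <<'E'
from h import *
import pickle
d=grab('wrist','w8');pickle.dump(d,open('d8.pkl','wb'))
s=env.observe();print(s['time_s'],s['position'],s['tool_rot'].round(3).tolist(),s['q'],s['wrist_torque'])
E
```

```text
13.15 [0.55906177 0.19362038 0.2310669 ] [[0.991, -0.002, -0.136], [0.136, -0.0, 0.991], [-0.002, -1.0, 0.0]] [ 7.64696216e+00  2.69662223e+01  6.95656414e+01  1.17502653e-03
  8.35915832e+01 -9.01447188e+01] [-0.02095977  0.04009244 -0.00530724]
```

View pics/w8.png

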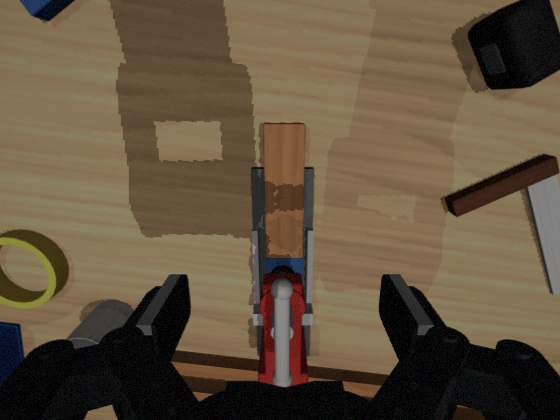

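The wrist view shows the bar end-on to the jaws: ball ends at px (284,288) and (282,380), with the slat centred below on the bed.

```bash
python3 - <<'E'
from h import *
import pickle
d=pickle.load(open('d8.pkl','rb'))
a=ray(d,284,288,.133);b=ray(d,282,380,.133);print(a,b,(a+b)/2,np.linalg.norm(a-b),np.degrees(np.arctan2(*(b-a)[[1,0]])))
s=get_image('scene');t=pickle.load(open('d7.pkl','rb'))['top']
R=lambda d:cv2.Rodrigues(np.array(d['rvec']))[0]
def P(d):return np.array([[d['fx'],0,d['cx']],[0,d['fy'],d['cy']],[0,0,1]])@np.hstack([R(d),np.array(d['tvec']).reshape(3,1)])
# handle slat end check
print(ray(d,265,123,.03),ray(d,305,123,.03))
E
```

```text
[0.60929987 0.20109369 0.133     ] [0.69625765 0.21185428 0.133     ] [0.65277876 0.20647398 0.133     ] 0.08762103921077212 7.0542047786516475
[0.49919039 0.16703631 0.03      ] [0.4938549  0.20420751 0.03      ]
```

Call:
carry_out([
  [[0,40,5,0,0,0,0],[0,80,10,0,0,0,0],[0,95,12,0,0,0,0],[0,95,12,0,0,0,0],[0,95,12,-30,0,0,0],[0,95,12,-60,0,0,0],[0,95,12,-75,0,0,0],[0,95,12,-78,0,0,0],[0,95,12,-78,0,0,0],[0.7,95,12,-78,0,0,0],[0.7,95,12,-78,0,0,0],[0.7,95,12,-78,0,0,0],[0.7,95,12,-78,0,0,0],[0.7,95,12,-78,0,0,0],[0.7,95,12,-78,0,0,0]],
], squeeze=80)

```text
time_s: 14.45
position: [0.6542, 0.2057, 0.1547]
tool_rot: [[0.99, 0.001, -0.14], [0.14, 0.0, 0.99], [0.001, -1.0, -0.0]]
ft_force: [-0.2, -0.2, 0.0]
grip_width: 0.0257
```

```bash
python3 - <<'E'
from h import *
d=grab('scene','s9')
w=grab('wrist','w9')
s=env.observe();print(s['time_s'],s['position'],s['grip_width'],s['q'],s['ft_force'],s['wrist_torque'])
b=d['img'][120:310,380:530]
cv2.imwrite('pics/c9.png',cv2.cvtColor(np.hstack([cv2.resize(b,(400,507),interpolation=cv2.INTER_CUBIC),cv2.resize(w['img'][200:,180:400],(400,400))[:507].copy() if 0 else cv2.resize(w['img'][200:,180:400],(400,507))]),cv2.COLOR_RGB2BGR))
E
```

```text
14.55 [0.6541777  0.20569702 0.15444017] 0.025509140887220987 [ 7.58908175e+00  3.97622510e+01  5.86188285e+01 -8.69948936e-05
  8.16087610e+01 -9.04700404e+01] [-0.30185178 -0.15448106 -0.73040824] [ 0.04449497  0.05543904 -0.0131753 ]
```

View pics/c9.png

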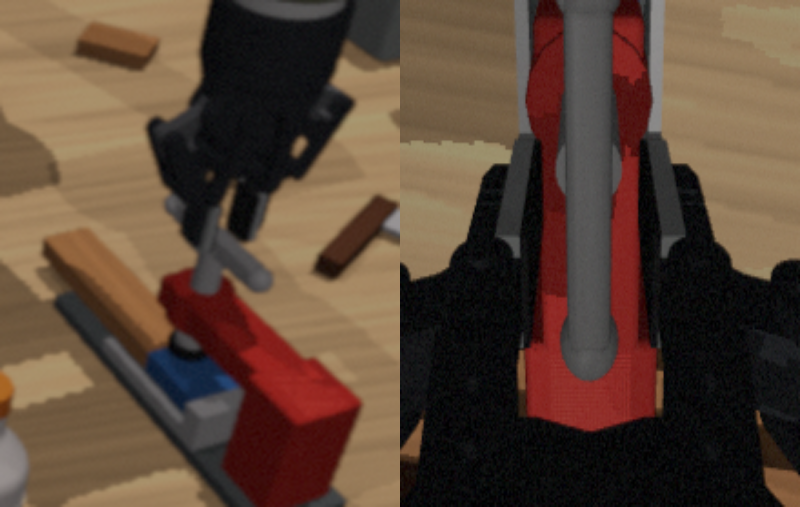

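Closure 0.7 stops at 25 mm, so nothing is held yet. The stem under the bar (about 17 mm) is wider than the bar. I'll shut fully, 2 mm higher, and check that the width reads about 12 mm.

Call:
carry_out([
  [[0.7,0,0,2,0,0,0],[1,0,0,2,0,0,0],[1,0,0,2,0,0,0],[1,0,0,2,0,0,0],[1,0,0,2,0,0,0],[1,0,0,2,0,0,0]],
], squeeze=80)

```text
time_s: 15.05
position: [0.6544, 0.2053, 0.157]
tool_rot: [[0.99, 0.001, -0.14], [0.14, -0.001, 0.99], [0.001, -1.0, -0.001]]
ft_force: [-0.3, -4.2, 6.5]
grip_width: 0.0087
```

The reading of 8.7 mm is plausible for the bar, since readings have run 1–3 mm under the true width with squeeze. First sweep of 96° clockwise, which stays short of the touch.

Call:
carry_out([
  [[1,0,0,0,0,0,-4],[1,0,0,0,0,0,-10],[1,0,0,0,0,0,-16],[1,0,0,0,0,0,-22],[1,0,0,0,0,0,-28],[1,0,0,0,0,0,-34],[1,0,0,0,0,0,-40],[1,0,0,0,0,0,-46],[1,0,0,0,0,0,-52],[1,0,0,0,0,0,-58],[1,0,0,0,0,0,-64],[1,0,0,0,0,0,-70],[1,0,0,0,0,0,-76],[1,0,0,0,0,0,-82],[1,0,0,0,0,0,-88],[1,0,0,0,0,0,-92],[1,0,0,0,0,0,-96],[1,0,0,0,0,0,-96]],
])

```text
time_s: 16.55
position: [0.6539, 0.2047, 0.157]
tool_rot: [[0.032, -0.001, 0.999], [-0.999, -0.002, 0.032], [0.002, -1.0, -0.001]]
ft_force: [-3.5, -6.3, 6.7]
grip_width: 0.0087
```

```bash
python3 - <<'E'
from h import *
d=grab('scene','s10')
w=grab('wrist','w10')
s=env.observe();print(s['time_s'],s['position'],s['grip_width'],s['q'],s['ft_force'],s['wrist_torque'])
b=d['img'][120:310,380:530]
cv2.imwrite('pics/c10.png',cv2.cvtColor(np.hstack([cv2.resize(b,(400,507),interpolation=cv2.INTER_CUBIC),cv2.resize(w['img'][200:,180:400],(400,507))]),cv2.COLOR_RGB2BGR))
E
```

```text
16.65 [0.65388584 0.20468266 0.15695735] 0.008855155504898871 [ 7.54101476 39.61889242 58.4763289  -0.09850319 81.95460675  5.54304538] [-4.90148594 -6.31779214  6.85789455] [-1.10981039  0.66210293 -0.13002656]
```

View pics/c10.png

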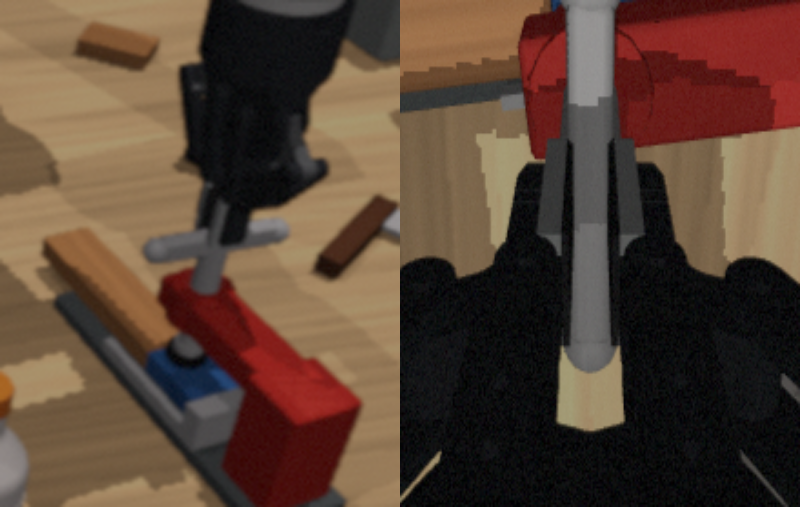

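The bar turned with the jaws and the pad came down. Continue in smaller bites, watching the wrist torque.

Call:
carry_out([
  [[1,0,0,0,0,0,-5],[1,0,0,0,0,0,-10],[1,0,0,0,0,0,-15],[1,0,0,0,0,0,-20],[1,0,0,0,0,0,-25],[1,0,0,0,0,0,-30]],
])

```text
time_s: 17.15
position: [0.6536, 0.2047, 0.157]
tool_rot: [[-0.472, -0.001, 0.881], [-0.881, -0.002, -0.472], [0.002, -1.0, -0.0]]
ft_force: [-5.1, -6.6, 7.9]
grip_width: 0.0088
```

```bash
cat > o.py <<'E'
from h import *
s=env.observe();r=s['tool_rot'];print(s['time_s'],s['position'].round(4),s['grip_width'],'psi',np.degrees(np.arctan2(r[1,2],r[0,2])).round(2),'q6',s['q'][5].round(1),s['ft_force'].round(1),'T',s['wrist_torque'].round(3),'e6',s['joint_efforts'][5].round(3))
E
python3 o.py
```

```text
17.15 [0.6536 0.2047 0.157 ] 0.008827421906637158 psi -28.2 q6 35.8 [-5.1 -6.6  7.9] T [-0.988  0.967  0.134] e6 -1.225
```

Call:
carry_out([
  [[1,0,0,0,0,0,-5],[1,0,0,0,0,0,-10]],
])

```text
time_s: 17.32
position: [0.6535, 0.2048, 0.157]
tool_rot: [[-0.618, -0.002, 0.786], [-0.786, -0.002, -0.618], [0.002, -1.0, -0.0]]
ft_force: [-5.7, -6.5, 7.5]
grip_width: 0.0088
```

```bash
python3 o.py
```

```text
17.3167 [0.6535 0.2048 0.157 ] 0.008813902201731437 psi -38.2 q6 45.8 [-5.7 -6.5  7.5] T [-1.057  1.013  0.143] e6 -1.225
```

Call:
carry_out([
  [[1,0,0,0,0,0,-4],[1,0,0,0,0,0,-8]],
])

```text
time_s: 17.48
position: [0.6535, 0.2048, 0.157]
tool_rot: [[-0.721, -0.002, 0.693], [-0.693, -0.002, -0.721], [0.002, -1.0, 0.0]]
ft_force: [-6.5, -6.0, 8.4]
grip_width: 0.0088
```

```bash
python3 o.py
```

```text
17.4833 [0.6535 0.2048 0.157 ] 0.008759776560636465 psi -46.15 q6 53.7 [-6.5 -6.   8.4] T [-1.028  1.051  0.135] e6 -0.914
```

Free torque is 0.14 N·m after 144°. Smaller steps from here to catch the rise.

Call:
carry_out([
  [[1,0,0,0,0,0,-3],[1,0,0,0,0,0,-6]],
])

```text
time_s: 17.65
position: [0.6534, 0.2049, 0.157]
tool_rot: [[-0.789, -0.002, 0.614], [-0.614, -0.002, -0.789], [0.002, -1.0, 0.0]]
ft_force: [-6.7, -5.6, 7.4]
grip_width: 0.0091
```

```bash
python3 o.py
```

```text
17.65 [0.6534 0.2049 0.157 ] 0.009094185067000759 psi -52.1 q6 59.7 [-6.7 -5.6  7.4] T [-1.006  1.093  0.116] e6 -0.641
```

Call:
carry_out([
  [[1,0,0,0,0,0,-3],[1,0,0,0,0,0,-6]],
])

```text
time_s: 17.82
position: [0.6534, 0.2049, 0.157]
tool_rot: [[-0.849, -0.002, 0.529], [-0.529, -0.002, -0.849], [0.002, -1.0, 0.0]]
ft_force: [-5.7, -5.0, 7.6]
grip_width: 0.0089
```

```bash
python3 o.py
```

```text
17.8167 [0.6534 0.2049 0.157 ] 0.008879390145368265 psi -58.09 q6 65.7 [-5.7 -5.   7.6] T [-0.998  1.12   0.186] e6 -0.627
```

Call:
carry_out([
  [[1,0,0,0,0,0,-3],[1,0,0,0,0,0,-6]],
])

```text
time_s: 17.98
position: [0.6534, 0.205, 0.157]
tool_rot: [[-0.899, -0.002, 0.437], [-0.437, -0.002, -0.899], [0.002, -1.0, 0.001]]
ft_force: [-6.8, -5.1, 7.6]
grip_width: 0.0086
```

```bash
python3 o.py
```

```text
17.9833 [0.6534 0.205  0.157 ] 0.008578211076961764 psi -64.08 q6 71.7 [-6.8 -5.1  7.6] T [-0.905  1.093  0.225] e6 -0.575
```

The torque is rising (0.14→0.19→0.225), so the touch was at psi ≈ -55. Aim for about 0.55 rad past it (psi ≈ -87), expecting about 0.48 N·m.

Call:
carry_out([
  [[1,0,0,0,0,0,-4],[1,0,0,0,0,0,-8],[1,0,0,0,0,0,-12]],
])

```text
time_s: 18.23
position: [0.6533, 0.2051, 0.157]
tool_rot: [[-0.971, -0.002, 0.24], [-0.24, -0.001, -0.971], [0.002, -1.0, 0.001]]
ft_force: [-7.1, -4.5, 7.7]
grip_width: 0.0086
```

```bash
python3 o.py
```

```text
18.2333 [0.6533 0.2051 0.157 ] 0.008645161351940538 psi -76.11 q6 83.7 [-7.1 -4.5  7.7] T [-0.818  1.124  0.399] e6 -0.745
```

Call:
carry_out([
  [[1,0,0,0,0,0,-3],[1,0,0,0,0,0,-6]],
])

```text
time_s: 18.4
position: [0.6533, 0.2051, 0.157]
tool_rot: [[-0.99, -0.002, 0.138], [-0.138, -0.001, -0.99], [0.002, -1.0, 0.001]]
ft_force: [-6.3, -3.9, 8.4]
grip_width: 0.0091
```

```bash
python3 o.py
```

```text
18.4 [0.6533 0.2051 0.157 ] 0.009075297003638993 psi -82.06 q6 89.6 [-6.3 -3.9  8.4] T [-0.821  1.161  0.388] e6 -0.379
```

Call:
carry_out([
  [[1,0,0,0,0,0,-2],[1,0,0,0,0,0,-4],[1,0,0,0,0,0,-4]],
])

```text
time_s: 18.65
position: [0.6533, 0.2052, 0.157]
tool_rot: [[-0.998, -0.002, 0.07], [-0.07, -0.001, -0.998], [0.002, -1.0, 0.001]]
ft_force: [-7.3, -4.7, 7.6]
grip_width: 0.0089
```

```bash
python3 o.py; python3 - <<'E'
from h import *
d=grab('scene','s11')
w=grab('wrist','w11')
b=d['img'][120:310,380:530]
cv2.imwrite('pics/c11.png',cv2.cvtColor(np.hstack([cv2.resize(b,(400,507),interpolation=cv2.INTER_CUBIC),cv2.resize(w['img'][200:,180:400],(400,507))]),cv2.COLOR_RGB2BGR))
E
python3 o.py
```

```text
18.65 [0.6533 0.2052 0.157 ] 0.008927278671431282 psi -86.01 q6 93.6 [-7.3 -4.7  7.6] T [-0.799  1.075  0.303] e6 0.779
18.75 [0.6533 0.2052 0.157 ] 0.00869278478169571 psi -85.92 q6 93.5 [-6.9 -4.6  8.5] T [-0.753  1.144  0.284] e6 0.342
```

View pics/c11.png

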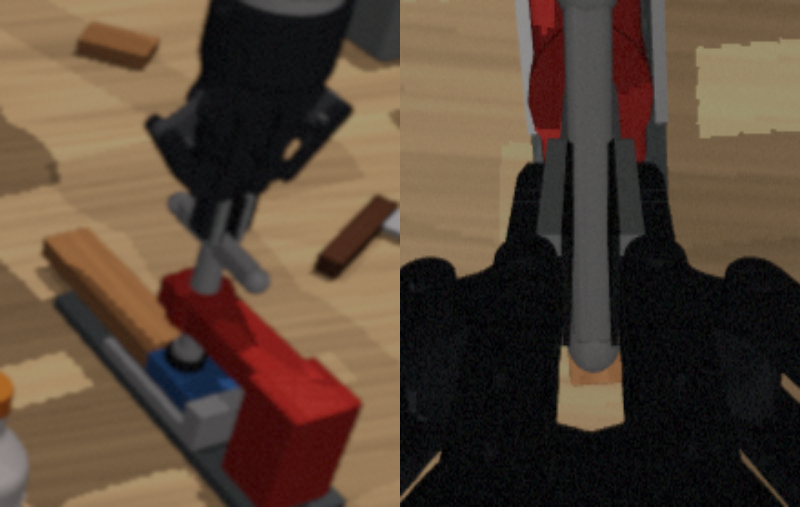

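The pad is on the blue part. The bar followed the jaws 184° in all. The holding torque with the bar at rest (about 0.29 N·m) fits about 0.5 rad past touch. Let go and retreat upward.

Call:
carry_out([
  [[0.3,0,0,0,0,0,0],[0.3,0,0,0,0,0,0],[0.3,0,0,0,0,0,0],[0.3,0,0,0,0,0,0],[0.3,0,0,0,0,0,0],[0.3,0,0,0,0,0,0],[0.3,0,0,30,0,0,0],[0.3,0,0,60,0,0,0],[0.3,0,0,90,0,0,0],[0.3,-40,-5,110,0,0,0],[0.3,-80,-10,110,0,0,0],[0.3,-120,-15,110,0,0,0],[0.3,-160,-20,110,0,0,0],[0.3,-200,-20,110,0,0,0],[0.3,-200,-20,110,0,0,0],[0.3,-200,-20,110,0,0,0]],
])

```text
time_s: 20.08
position: [0.4526, 0.1858, 0.2671]
tool_rot: [[-0.997, 0.001, 0.072], [-0.072, 0.0, -0.997], [-0.001, -1.0, -0.0]]
ft_force: [0.6, -0.0, 0.7]
grip_width: 0.0596
```

```bash
python3 o.py; python3 - <<'E'
from h import *
d=grab('scene','s12'); t=grab('top','t12')
k=lambda x:cv2.resize(x,(400,560),interpolation=cv2.INTER_CUBIC)
cv2.imwrite('pics/c12.png',cv2.cvtColor(np.hstack([k(t['img'][90:240,90:200]),k(d['img'][150:310,380:530])]),cv2.COLOR_RGB2BGR))
import pickle
D=pickle.load(open('d0.pkl','rb'))
def tc(u,v): return 90+(u+.5)*110/400-.5,90+(v+.5)*150/560-.5
E
```

```text
20.0833 [0.4526 0.1858 0.2671] 0.059638121222565336 psi -85.9 q6 94.3 [ 0.6 -0.   0.7] T [ 0.026 -0.06   0.015] e6 0.027
```

View pics/c12.png

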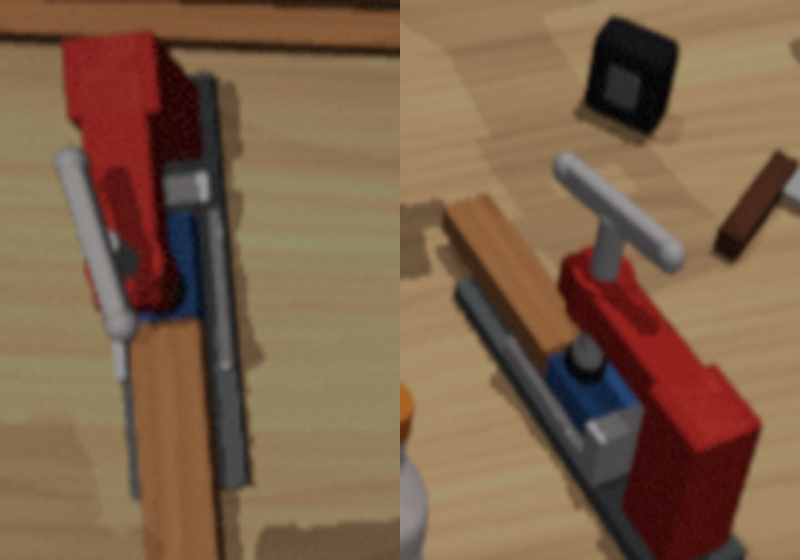

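View pics/s12.png

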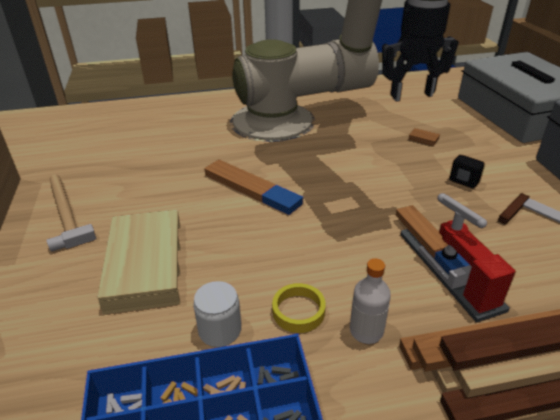

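```bash
python3 - <<'E'
from h import *
d=get_image('top')
def tc(u,v): return 90+(u+.5)*110/400-.5,90+(v+.5)*150/560-.5
for n,P in(('now',((70,158),(121,322))),('before',((89,156),(103,330)))):
    a,b=[ray(d,*tc(*p),.133) for p in P];print(n,np.degrees(np.arctan2(*(a-b)[[1,0]])))
for p in((160,212),(192,210)): 
    e=ray(d,*tc(*p),.03)[:2]-[.654,.2045];c,s=np.cos(np.radians(8)),np.sin(np.radians(8));print('blue end fix',(c*e[0]+s*e[1]).round(4),(-s*e[0]+c*e[1]).round(4))
E
python3 o.py
```

```text
now 21.04239035691722
before 8.61483812859723
blue end fix 0.0447 -0.0001
blue end fix 0.0439 -0.0181
20.2333 [0.4553 0.1857 0.2665] 0.05974184831915227 psi -85.95 q6 94.3 [-0.8  0.2  0. ] T [-0.02   0.004  0.015] e6 0.0
```

The bar sprang back about 0.29 rad to the 37 N rest point (0.23 rad past touch). That puts the peak at about 0.52 rad past touch, in the firm range. The blue end sits at the stop (fixture x ≈ 44 mm). Handing in.

```bash
python3 -c "
from rig import env
print(env.close_job())"
```

```text
the job is handed in; nothing more can be done
None
```

The slat is clamped in the fixture and the job is handed in, at about 20 s on the robot's clock.

**What I did:**
- I pulled the smaller slat out of the rack by its blue end and set it down. I then regripped it by the plain end, slid it under the pad and lowered it onto the bed.
- I turned the T-handle clockwise 184° on a single grip. The torque rose from about 0.14 to about 0.39 N·m while turning. I then let go and moved the arm clear.

**Last checks:**
- **Slat position:** it lies flat between the rails, with the blue end at fixture x ≈ 44 mm (stop face at 45 mm) and the pad on the blue part.
- **Clamping:** after release the bar sprang back about 0.29 rad. Together with the known rest point, that puts the peak at about 0.52 rad past touch. Torque readings gave about 0.4 rad while turning and about 0.5 rad at rest. These differ slightly, but all lie within the firm range of 0.3 to 0.8.
- **Other objects:** in the last scene picture the glue, tin and tape look unmoved, and nothing was touching the robot. I compared them by eye only.

**Failed attempt:** my first closing on the handle stopped short at 25 mm, holding nothing. I closed it fully before turning.

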